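# Press a jar lid home with the hand-pumped bench press

### The job

Slide the amber jar whose white lid still stands proud across the table, without lifting or tipping it, until it rests fully home in the V-shaped stop under the press ram. Then pump the sprung lever of the press with full strokes until the ram has pushed that lid fully home: work only through the lever, not by pressing on the lid or the ram, and stop as soon as the lever turns solid, because forcing it bends it. Leave the jar in the stop with the lever back up, and leave the other things where they stand.

Things in the scene. Friction and masses are not known exactly. Their poses are not given: they have to be found in the camera images.
- press: Grey bench press bolted to the table; origin on the table surface on the ram axis. Its z is up; a 60 x 55 mm column stands at its -y (85 to 140 mm from the axis), and the head (66 mm wide in x, from y -140 to +30 mm, z 188 to 268 mm) overhangs the ram axis. It is open to +y, where the jar comes in, and to both x sides below the head. Its pump lever points to -x.
- nest (a point): Point on the table on the ram axis, where the centre of the jar's underside must be. The jar touches both walls of the V stop when it is there: steel walls 45 mm high, 10 mm thick, 52 mm long on the -y side of the point, normals about 43 degrees either side of the press's y axis, the V opening to the press's +y.
- ram: Steel ram that comes down out of the head, with a pressing disc 52 mm across and 12 mm thick; origin at the centre of the disc's lower face. Starts 144 to 173 mm above the table, stays at the height it has been pumped to (it goes only down). Each stroke of the lever feeds it by one notch of 22 mm (the first stroke may feed 5 to 27 mm).
- lever_angle (a joint): Pump lever angle, rad: 0 = up (a spring returns it), 0.70 = bottom stop; feeds the ram 40 mm per rad after free play. A new notch is caught only if the lever goes below about 0.6 and is then let up above about 0.1 rad: half strokes do not feed. A normal stroke takes 5 to 14 N at the grip; once the lid is home the lever turns solid part-way. More than 40 N on the grip is forcing.
- handle_grip (a point): Centre of the lever's grip, on its axis, 150 mm from the pivot. The grip is a round brown wooden bar, 28 mm across and 97 mm long with round ends. About 280 mm above the table with the lever up, 180 mm with it down.
- lever: The lever with its grip; origin at the lever's pivot (in the press frame: x -45 mm, y 0, z 233 mm). It turns with the lever about the press's y axis; at lever 0 its axes are those of the press and the bar rises at 0.32 rad above level towards -x (grip centre at x -142, z +47 mm in this frame).
- jar: Amber glass jar to be closed, paper label, 80 mm across, 90 mm high without lid, about 0.5 kg, standing loose on the table; origin at the centre of its underside.
- lid (a joint): How far the push-in lid has been pressed into the jar, m: starts at 0 to 0.004 (proud by 10 to 14 mm), 0.014 = fully home on the rim. Moves stiffly (about 16 N) and stays where it is pushed.
- lid_top (a point): Centre of the top of that jar's white lid (72 mm across, 8 mm thick): 108 to 112 mm above the table at the start, 98 mm when home.
- closed_jar: Bystander: the same kind of jar with its lid already home, 80 mm across, 98 mm high; origin at its underside.
- dropper: Bystander: small amber dropper bottle, 30 mm across, 85 mm high; origin at its underside.
- tube: Bystander: white tube lying on its side, 28 mm thick, 121 mm long along its x; origin on the table under it.
- scale: Bystander: flat white kitchen scale, 130 x 170 mm, 32 mm high; origin at its underside.
- bottle: Bystander: amber bottle, 64 mm across, 170 mm high; origin at its underside.
- beaker: Bystander: clear glass beaker, 84 mm across, 110 mm high; origin at its underside.
Mind the look-alikes: they are no part of the job. What is shaped like the jar but red is not meant.

How it is judged:
By the outcome, as a careful person would: the job done as asked, in the order asked, and still so for the second after the job is handed in, with the robot touching nothing.
It also fails if it takes over 62 s, if anything falls off the work surface, if the arm or the gripper's body presses on something with over 40 N, if the wrist force passes 120 N, or if a joint passes its speed limit or range.

### The arm

A 6-joint arm with a two-finger parallel gripper is mounted at the origin on the work surface. World frame = base frame: x ahead of the robot, y to its left, z up, the work surface at z = 0. Lengths are in m, angles in rad, forces in N, time in s.
With the tool pointing down it reaches from about 0.275 to 0.825 m from the base axis. Payload 4.9 kg.
Tool frame: the origin (TCP) lies midway between the tips of the shut fingers; the grasp point (between the pads) lies 19 mm behind it (grip_point_offset is the distance from the TCP to the grasp point, in m); z points along the fingers, x is the direction in which the jaws open and shut, and the axes are right-handed (so a half turn about z gives the same grasp; the last joint's range is limited). The gripper opens to 85 mm and grips with 20 to 120 N. Pads are 22 mm wide; open, the fingers measure 114 mm over their backs; the gripper's body (76 mm by 85 mm) begins 54 mm behind the grasp point. The pads swing forward as they close: fully open they stand 13 mm farther back than shut.
Start: joints at [-1.456, 0.326, -0.193, 1.052, 0, 1.437], TCP at [0.135, -0.533, 0.231] pointing down, gripper open.
Joint ranges: [-2.65, 2.65], [-0.97, 1.79], [-1.3, 1.35], [-1.93, 2.1], [-1.47, 1.37], [-3.14, 3.14]. Speed limits (rad/s): [2.57, 2.57, 3.14, 3.14, 3.14, 3.14].

### API

Orientations are given as a rotation vector (axis times angle).
In Python, from cell import * gives the robot as it stands. Calls block until the motion is done:
- movep(position, orientation): joint-space move of the TCP to a pose.
- move_l(position, velocity=0.15, rot=None, until_force=None): straight line of the TCP; rot=None keeps the orientation; velocity is the mean speed in m/s. With until_force (N) it stops when the force on the tool has changed by that much, and returns True; else False.
- set_joints(angles): joint-space move.
- let_go() and grab(newtons=None): open the fingers fully, or close them until they stop; newtons is the grip in N (None keeps the last).
- sleep(seconds).
- ik(position, orientation): joint angles nearest the present ones, or None.
- get_state(): the state.
- grab_frame(name): name is "scene" or "top" or "wrist"; returns a dict with "img" (480x640x3 uint8, red, green, blue), "fx", "fy", "cx", "cy" (pixels), "k1" (the pictures are not rectified: a ray, as slopes to the right and down, at radius r is drawn at 1 + k1 r^2 times it, then the intrinsics apply), "cam_to_world" (4x4, takes a point from camera to world coordinates); the wrist camera has in their place "T_tool_cam" (4x4, takes a point from camera to tool coordinates, whose origin is the TCP and whose axes are the tool frame's). Camera axes: x right, y down, z forward; pixel columns grow to the right and rows downward; lengths in m; the calibration is good to about 2 mm. A picture is of the moment at which its call begins: read the wrist's pose just before it. There is no depth.
A pose or a line that the arm cannot do raises MotionError and nothing moves.
- sign_off(): hands the job in, once; it reports no verdict.
Trained networks look in the newest picture that a camera, given by its name, has taken for a name from the list of things; names that differ only in an ending like _2 or _b are one class to them, and where a whole thing is asked for, a point or a joint stands for the part that bears it (a point fixed in the world has none). Each returns a list of dicts, best first, with "score" (0 to 1); they miss things now and then, are a little off and sometimes report something else, mostly with a low value. They report only what shows in the picture. A call takes as long as a camera call. They do not tell look-alikes from the thing itself.
- spot_in(camera, name): "centre" ([column, row] in pixels, amid what is visible of it).
- silhouettes(camera, name): "mask" (480x640 bool, what is visible of it) and "centre" ([column, row] in pixels, amid what is visible of it).
- tip_of(camera, name): "centre" ([column, row] in pixels: a listed point, or the origin of a listed thing).
The state is a dict: "clock": time; "q": joint angles; "joint_velocities": joint speeds; "tau": joint torques, N m; "position": TCP position; "eef_rot": TCP orientation; "contact_force": force on the tool from outside, world axes, zero at the start; "wrist_torque": the same for the moment, N m; "finger_gap": opening from 0.0 (shut) to 1.0 (fully open).
Only numpy, scipy, OpenCV 4.12 (cv2) and the standard library are available. Lean on these libraries where they do the work, as an engineer would, in place of code of your own. Each camera call takes 0.05 s, during which the arm holds its last target. There are 200 camera calls.

## Working session

There is one attempt and no reset: what is moved stays moved. The work goes in short steps, each a Python script; the robot and the scene stay as the last script left them, time stands still between calls to the robot, and variables do not carry over. Pictures are saved under pics/ and viewed, about 8 in all and at most 12, crops included, and the job is handed in when it is done.

```bash
ls; mkdir -p pics; cat > h.py <<'E'
from cell import *
import numpy as np, cv2
from scipy.spatial.transform import Rotation as R
def snap(n):
    s=get_state(); f=grab_frame(n)
    if "cam_to_world" not in f or f["cam_to_world"] is None:
        T=np.eye(4);T[:3,:3]=R.from_rotvec(s["eef_rot"]).as_matrix();T[:3,3]=s["position"]
        f["cam_to_world"]=T@np.array(f["T_tool_cam"])
    f["cam_to_world"]=np.array(f["cam_to_world"]); return f
def KD(f): return np.array([[f["fx"],0,f["cx"]],[0,f["fy"],f["cy"]],[0,0,1.]]),np.array([f["k1"],0,0,0,0.])
def ray(f,uv):
    K,D=KD(f); p=cv2.undistortPoints(np.array([[uv]],float),K,D,criteria=(3,50,1e-9))[0,0]
    T=f["cam_to_world"]; d=T[:3,:3]@np.array([p[0],p[1],1.]); return T[:3,3],d/np.linalg.norm(d)
def atz(f,uv,z):
    o,d=ray(f,uv); return o+d*(z-o[2])/d[2]
def tri(rs):
    A=np.zeros((3,3));b=np.zeros(3)
    for o,d in rs:
        P=np.eye(3)-np.outer(d,d);A+=P;b+=P@o
    x=np.linalg.solve(A,b); return x,[np.linalg.norm((np.eye(3)-np.outer(d,d))@(x-o)) for o,d in rs]
def proj(f,X):
    K,D=KD(f);M=np.linalg.inv(f["cam_to_world"])
    return cv2.projectPoints(np.atleast_2d(X).astype(float),cv2.Rodrigues(M[:3,:3])[0],M[:3,3],K,D)[0][:,0]
def save(f,n): cv2.imwrite("pics/"+n,f["img"][:,:,::-1])
E
cat > a.py <<'E'
from h import *
np.set_printoptions(precision=3,suppress=True)
for n in("scene","top"):
    f=snap(n);save(f,n+".png");print(n,f["cam_to_world"][:3,3],f["fx"])
    for k in("jar","lid_top","closed_jar","nest","ram","press","handle_grip","lever","dropper","tube","scale","bottle","beaker"):
        try:
            print(k,[(np.round(t["centre"]).tolist(),round(t["score"],2),atz(f,t["centre"],0)[:2].round(3).tolist()) for t in tip_of(n,k)[:4]])
        except Exception as e: print(k,e)
E
python3 a.py
```

```text
pics
scene [1.217 0.161 0.943] 455.9697180011565
jar OpenCV(4.12.0) :-1: error: (-5:Bad argument) in function 'undistortPoints'
> Overload resolution failed:
>  - undistortPoints() got an unexpected keyword argument 'criteria'
>  - undistortPoints() got an unexpected keyword argument 'criteria'

lid_top OpenCV(4.12.0) :-1: error: (-5:Bad argument) in function 'undistortPoints'
> Overload resolution failed:
>  - undistortPoints() got an unexpected keyword argument 'criteria'
>  - undistortPoints() got an unexpected keyword argument 'criteria'

closed_jar OpenCV(4.12.0) :-1: error: (-5:Bad argument) in function 'undistortPoints'
> Overload resolution failed:
>  - undistortPoints() got an unexpected keyword argument 'criteria'
>  - undistortPoints() got an unexpected keyword argument 'criteria'

nest OpenCV(4.12.0) :-1: error: (-5:Bad argument) in function 'undistortPoints'
> Overload resolution failed:
>  - undistortPoints() got an unexpected keyword argument 'criteria'
>  - undistortPoints() got an unexpected keyword argument 'criteria'

ram OpenCV(4.12.0) :-1: error: (-5:Bad argument
[... 4814 characters left out ...]
 in function 'undistortPoints'
> Overload resolution failed:
>  - undistortPoints() got an unexpected keyword argument 'criteria'
>  - undistortPoints() got an unexpected keyword argument 'criteria'

bottle OpenCV(4.12.0) :-1: error: (-5:Bad argument) in function 'undistortPoints'
> Overload resolution failed:
>  - undistortPoints() got an unexpected keyword argument 'criteria'
>  - undistortPoints() got an unexpected keyword argument 'criteria'

beaker OpenCV(4.12.0) :-1: error: (-5:Bad argument) in function 'undistortPoints'
> Overload resolution failed:
>  - undistortPoints() got an unexpected keyword argument 'criteria'
>  - undistortPoints() got an unexpected keyword argument 'criteria'
```

```bash
sed -i 's/cv2.undistortPoints(\(.*\),K,D,criteria=(3,50,1e-9))/cv2.undistortPointsIter(\1,K,D,None,None,(3,50,1e-9))/' h.py; sed -i 's/^        except Exception as e: print(k,e)/        except ValueError as e: print(k,e)/' a.py; python3 a.py; python3 -c "
from h import *
print(get_state())"
```

```text
scene [1.217 0.161 0.943] 455.9697180011565
jar [([405.0, 289.0], 0.72, [0.547, 0.139]), ([346.0, 369.0], 0.64, [0.794, 0.059]), ([364.0, 324.0], 0.58, [0.672, 0.069])]
lid_top [([368.0, 299.0], 0.81, [0.601, 0.06]), ([316.0, 218.0], 0.66, [0.382, -0.15]), ([409.0, 260.0], 0.64, [0.453, 0.131]), ([347.0, 348.0], 0.61, [0.745, 0.048])]
closed_jar [([377.0, 240.0], 0.85, [0.41, 0.034]), ([365.0, 296.0], 0.27, [0.597, 0.051])]
nest [([309.0, 292.0], 0.85, [0.627, -0.085])]
ram [([310.0, 250.0], 0.79, [0.498, -0.129]), ([313.0, 290.0], 0.74, [0.619, -0.077]), ([508.0, 332.0], 0.21, [0.592, 0.392])]
press [([313.0, 293.0], 0.63, [0.626, -0.076])]
handle_grip [([335.0, 159.0], 0.68, [0.12, -0.174]), ([310.0, 252.0], 0.32, [0.503, -0.125])]
lever [([318.0, 217.0], 0.92, [0.376, -0.146]), ([369.0, 298.0], 0.2, [0.599, 0.061])]
dropper [([296.0, 340.0], 0.71, [0.761, -0.071])]
tube [([450.0, 256.0], 0.63, [0.408, 0.231])]
scale [([506.0, 329.0], 0.78, [0.588, 0.386])]
bottle [([187.0, 258.0], 0.68, [0.623, -0.429])]
beaker [([208.0, 210.0], 0.79, [0.448, -0.46]), ([311.0, 290.0], 0.36, [0.618
[... 894 characters left out ...]
08.0], 0.65, [0.443, -0.46])]
{'clock': 2.8, 'q': array([-1.45616695e+00,  3.26207905e-01, -1.92614143e-01,  1.05198948e+00,
        3.48125950e-06,  1.43657369e+00]), 'joint_velocities': array([ 0.00060627,  0.00038957,  0.00018845,  0.00045918, -0.00101904,
       -0.0014357 ]), 'tau': array([-6.36275618e-04, -4.43321514e+01,  2.62752789e+01,  1.07544598e-03,
       -4.41824761e-05, -6.11647906e-06]), 'position': array([ 0.13546189, -0.53307072,  0.23127115]), 'eef_rot': array([-2.47994958e+00,  1.92856707e+00,  1.28167896e-05]), 'contact_force': array([ 0.04684981,  0.93566456, -1.13840816]), 'wrist_torque': array([-0.05307952,  0.01262754,  0.00145143]), 'finger_gap': 0.9957300847503865}
```

View pics/scene.png

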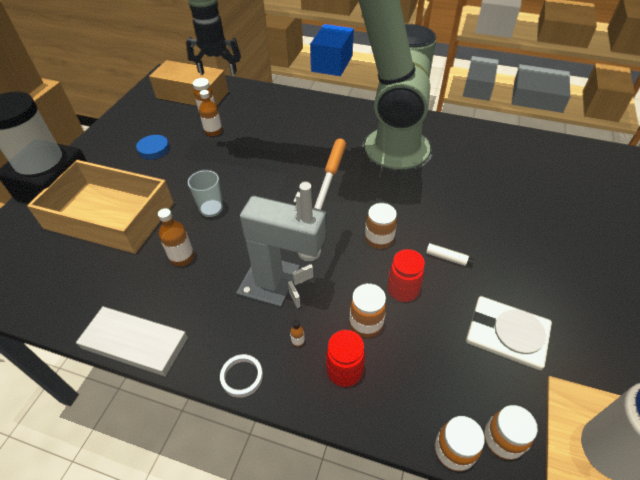

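View pics/top.png

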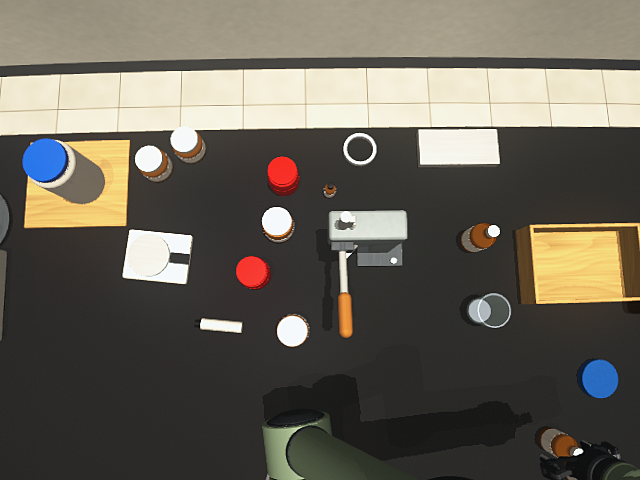

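```bash
cat > b.py <<'E'
from h import *
np.set_printoptions(precision=4,suppress=True)
S=snap("scene")
a={k:tip_of("scene",k) for k in("lid_top","handle_grip","nest","lever")}; ms=silhouettes("scene","handle_grip")[:1]
T=snap("top")
b={k:tip_of("top",k) for k in("lid_top","handle_grip","nest","lever")}; mt=silhouettes("top","handle_grip")[:1]
for k in a:
  for p in a[k][:4]:
    for q in b[k][:4]:
      x,r=tri([ray(S,p["centre"]),ray(T,q["centre"])])
      if r[0]<.012: print(k,x,round(r[0]*1e3,1),p["score"],q["score"])
for f,m in((S,ms),(T,mt)):
  for t in m:
    ys,xs=np.nonzero(t["mask"]);c=cv2.fitLine(np.c_[xs,ys].astype(np.float32),2,0,.01,.01).ravel();print("grip",t["score"],t["centre"],len(xs),c)
i=S["img"]
c=[cv2.resize(i[y:y+75,x:x+100],(400,300),interpolation=2) for x,y in((320,270),(330,190),(410,400),(462,390))]
cv2.imwrite("pics/c.png",np.vstack([np.hstack(c[:2]),np.hstack(c[2:])])[:,:,::-1])
for th in(30,40,50):
  for sgn in(1,-1):
    t=np.radians(th);z=np.array([0,-np.cos(t),-np.sin(t)]);x=np.array([sgn,0,0.]);M=np.c_[x,np.cross(z,x),z]
    for p in((.67,.16,.045),(.66,.10,.045),(.625,-.02,.045),(.667,.17,.15)): print(th,sgn,p,ik(p,R.from_matrix(M).as_rotvec()))
E
python3 b.py
```

```text
lid_top [0.6689 0.0723 0.1106] 1.0 0.98 0.68
lid_top [0.8013 0.0584 0.1236] 2.6 0.94 0.64
lid_top [0.5456 0.1337 0.1171] 2.1 0.93 0.76
handle_grip [ 0.4378 -0.0795  0.2751] 2.6 0.94 0.91
nest [ 0.6247 -0.0768  0.007 ] 0.7 0.58 0.66
lever [ 0.5826 -0.0768  0.2313] 1.5 0.97 0.67
lever [ 0.5605 -0.0541  0.3783] 11.4 0.19 0.67
grip 0.56 [333.6, 167.3] 648 [  0.3321  -0.9433 331.2484 168.0046]
grip 0.85 [343.3, 304.8] 840 [  0.0444   0.999  343.55   298.6262]
30 1 (0.67, 0.16, 0.045) [ 0.47    1.276   0.6886  1.6486 -0.8821  2.3641]
30 1 (0.66, 0.1, 0.045) [ 0.4049  1.1641  0.4387  1.4442 -0.9207  2.2794]
30 1 (0.625, -0.02, 0.045) [ 0.2607  0.9812  0.0283  1.0379 -0.9913  2.061 ]
30 1 (0.667, 0.17, 0.15) [ 0.483   1.1809  0.746   1.8133 -0.8741  2.3801]
30 -1 (0.67, 0.16, 0.045) [ 0.47    1.276   0.6886  1.6486 -0.8821 -0.7774]
30 -1 (0.66, 0.1, 0.045) [ 0.4049  1.1641  0.4387  1.4442 -0.9207 -0.8622]
30 -1 (0.625, -0.02, 0.045) [ 0.2607  0.9812  0.0283  1.0379 -0.9913 -1.0806]
30 -1 (0.667, 0.17, 0.15) [ 0.483   1.1809  0.746   1.8133 -0.8741 -0.7615]
40 1 (0.67, 0.16, 0.045) [ 0.4351  
[... 476 characters left out ...]
5 -0.8454 -1.2417]
40 -1 (0.667, 0.17, 0.15) [ 0.4484  1.0362  0.5749  1.5864 -0.7619 -0.9283]
50 1 (0.67, 0.16, 0.045) [ 0.3902  1.0034  0.3431  1.2194 -0.6366  2.0635]
50 1 (0.66, 0.1, 0.045) [ 0.3185  0.925   0.1747  1.0775 -0.6566  1.9773]
50 1 (0.625, -0.02, 0.045) [ 0.1596  0.7823 -0.1322  0.7889 -0.6875  1.7779]
50 1 (0.667, 0.17, 0.15) [ 0.4039  0.9173  0.4406  1.4127 -0.6324  2.0798]
50 -1 (0.67, 0.16, 0.045) [ 0.3902  1.0034  0.3431  1.2194 -0.6366 -1.0781]
50 -1 (0.66, 0.1, 0.045) [ 0.3185  0.925   0.1747  1.0775 -0.6566 -1.1643]
50 -1 (0.625, -0.02, 0.045) [ 0.1596  0.7823 -0.1322  0.7889 -0.6875 -1.3637]
50 -1 (0.667, 0.17, 0.15) [ 0.4039  0.9173  0.4406  1.4127 -0.6324 -1.0618]
```

View pics/c.png

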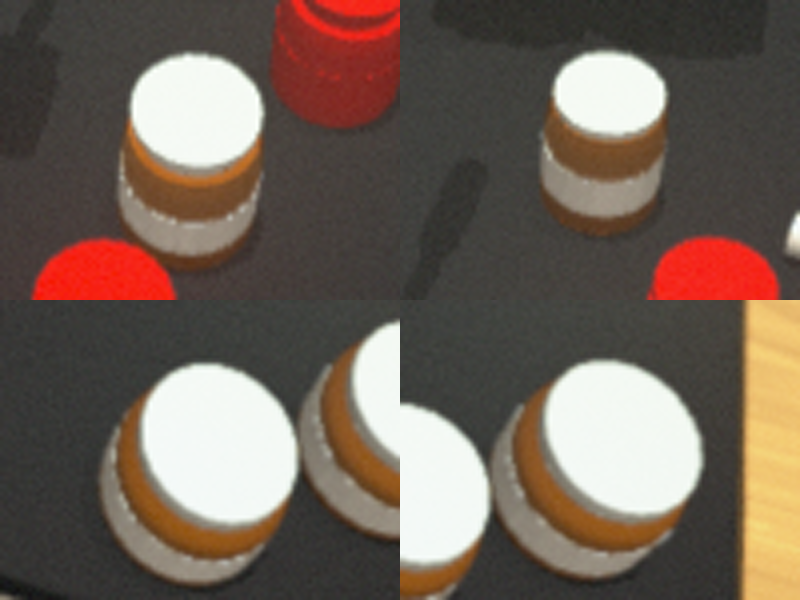

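```bash
cat >> h.py <<'E'
JAR=np.array([.668,.071]);NEST=np.array([.6245,-.0785])
def tilt(th,u,sgn):
    t=np.radians(th);u=np.r_[u,0]/np.linalg.norm(u);z=np.cos(t)*u+np.array([0,0,-np.sin(t)])
    x=sgn*np.cross(u,[0,0,-1.]); x=x/np.linalg.norm(x);return R.from_matrix(np.c_[x,np.cross(z,x),z]).as_rotvec()
E
cat > c.py <<'E'
from h import *
f=grab_frame("wrist");print(np.round(f["T_tool_cam"],3))
sgn=1 if np.array(f["T_tool_cam"])[1,3]<0 else -1
u=NEST-JAR;u/=np.linalg.norm(u)
rv=tilt(45,u,sgn);print(sgn,R.from_rotvec(rv).as_matrix().round(2))
p0=JAR-u*.085
print(ik(np.r_[p0,.2],rv),ik(np.r_[p0,.03],rv))
move_l([.135,-.45,.45],.3)
grab(30)
movep([.42,.2,.45],rv)
print(get_state()["q"])
movep(np.r_[p0,.2],rv)
print(get_state()["q"],get_state()["clock"],get_state()["contact_force"])
f=snap("wrist");save(f,"w1.png")
E
python3 c.py
```

```text
[[ 1.    -0.001  0.001 -0.   ]
 [ 0.001  0.963  0.269 -0.067]
 [-0.001 -0.269  0.963 -0.143]
 [ 0.     0.     0.     1.   ]]
1 [[ 0.96 -0.2  -0.2 ]
 [-0.28 -0.68 -0.68]
 [ 0.    0.71 -0.71]]
[ 0.35678761  1.26683998  1.24054819  2.08282352 -0.60309346  2.38191496] [ 0.35678761  1.30792645  0.90881664  1.7100055  -0.60309346  2.38191496]Traceback (most recent call last):
  File "c.py", line 10, in <module>
    movep([.42,.2,.45],rv)
    ~~~~~^^^^^^^^^^^^^^^^^
cell.MotionError: the arm cannot take that pose within its joint ranges
```

```bash
sed -i '/^move_l\|^grab(30)\|^f=grab_frame/d; s/^sgn=.*/sgn=1/; s/^movep(\[.42,.2,.45\],rv)/grab(30); movep([.48,.25,.42],get_state()["eef_rot"])/' c.py; python3 c.py
```

```text
1 [[ 0.96 -0.2  -0.2 ]
 [-0.28 -0.68 -0.68]
 [ 0.    0.71 -0.71]]
[ 0.35678761  1.26683998  1.24054819  2.08282352 -0.60309346  2.38191496] [ 0.35678761  1.30792645  0.90881664  1.7100055  -0.60309346  2.38191496]
[ 3.43206477e-01  2.64065110e-01  1.96238347e-01  1.50291805e+00
 -1.93272842e-04 -3.04646286e+00]
[ 0.35681728  1.2664878   1.24056489  2.08283015 -0.60306977  2.38183939] 13.5667 [0.05681956 1.38939103 0.45801807]
```

View pics/w1.png

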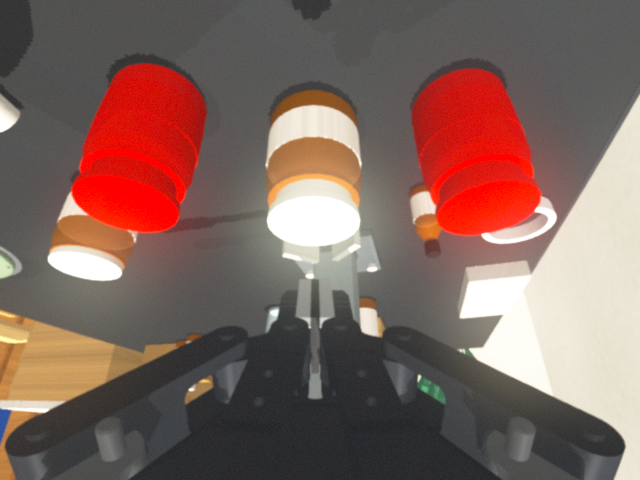

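```bash
cat > d.py <<'E'
from h import *
f=snap("wrist")
for k,z in(("lid_top",.1106),("jar",0),("nest",0)):
  for t in tip_of("wrist",k)[:3]: print(k,np.round(t["centre"]),round(t["score"],2),atz(f,t["centre"],z).round(4))
m=silhouettes("wrist","jar")
for t in m[:3]: print(t["centre"],t["score"],t["mask"].sum())
E
python3 d.py
```

```text
lid_top [312. 224.] 0.94 [0.6655 0.0721 0.1106]
lid_top [126. 209.] 0.72 [0.5406 0.1313 0.1106]
lid_top [485. 211.] 0.71 [0.7936 0.0543 0.1106]
jar [161. 102.] 0.81 [0.544  0.1343 0.    ]
jar [314. 127.] 0.78 [0.6651 0.0677 0.    ]
jar [458. 105.] 0.69 [0.7958 0.0578 0.    ]
[472.6, 154.3] 0.95 16285
[139.8, 148.1] 0.84 16615
[269.8, 317.1] 0.64 189
```

```bash
sed -i 's/^JAR=.*/JAR=np.array([.6665,.0712]);NEST=np.array([.6245,-.0785])/' h.py; cat > e.py <<'E'
from h import *
u=NEST-JAR;u/=np.linalg.norm(u)
rv=tilt(45,u,1);p0=JAR-u*.085
move_l(np.r_[p0,.03],.12,rot=rv,until_force=15)
print(move_l(np.r_[NEST-u*.083,.03],.06,until_force=15),get_state()["position"],get_state()["contact_force"],get_state()["clock"])
f=snap("wrist");save(f,"w2.png")
for k,z in(("lid_top",.1106),("jar",0)):
  for t in tip_of("wrist",k)[:3]: print(k,np.round(t["centre"]),round(t["score"],2),atz(f,t["centre"],z).round(4))
f=snap("top")
for t in tip_of("top","lid_top")[:5]: print(np.round(t["centre"]),round(t["score"],2),atz(f,t["centre"],.1106).round(4))
E
python3 e.py
```

```text
False [0.64700601 0.0015344  0.03001522] [0.92031918 3.38238357 0.56174141] 18.2083
jar [321. 276.] 0.57 [ 0.6369 -0.0448  0.    ]
[251. 269.] 0.89 [0.5482 0.1344 0.1106]
[322. 232.] 0.86 [ 0.6357 -0.039   0.1106]
[284. 167.] 0.7 [0.804  0.052  0.1106]
```

View pics/w2.png

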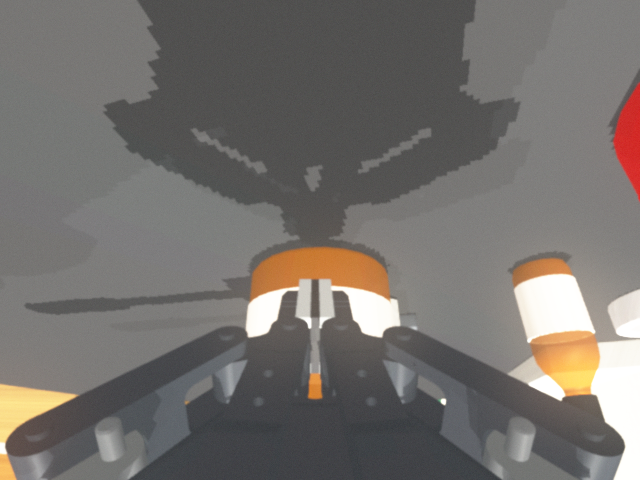

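```bash
cat > g.py <<'E'
from h import *
u=NEST-JAR;u/=np.linalg.norm(u)
print(move_l(np.r_[NEST-u*.025,.03],.03,until_force=12))
sleep(.2);s=get_state();p=s["position"];print(p,s["contact_force"],s["clock"],"jar est",p[:2]+u*.046)
f=snap("scene");save(f,"s2.png");cv2.imwrite("pics/s2.png",cv2.resize(f["img"][150:330,220:420],None,fx=3,fy=3,interpolation=2)[:,:,::-1])
for k,z in(("lid_top",.1106),("jar",0),("nest",0),("ram",.15)):
  for t in tip_of("scene",k)[:3]: print(k,np.round(t["centre"]),round(t["score"],2),atz(f,t["centre"],z).round(4))
E
python3 g.py
```

```text
True
[ 0.6370132  -0.03115269  0.02898959] [-0.6072997   0.35943559  0.13011786] 19.8333 jar est [ 0.62458718 -0.07544258]
lid_top [346. 348.] 0.69 [0.8011 0.0583 0.1106]
lid_top [309. 267.] 0.57 [ 0.6304 -0.0802  0.1106]
lid_top [408. 261.] 0.36 [0.5445 0.1333 0.1106]
jar [342. 370.] 0.77 [0.7987 0.052  0.    ]
jar [313. 297.] 0.74 [ 0.6371 -0.0728  0.    ]
nest [310. 293.] 0.81 [ 0.6278 -0.0826  0.    ]
ram [312. 254.] 0.71 [ 0.6212 -0.0737  0.15  ]
ram [313. 290.] 0.23 [ 0.7148 -0.0406  0.15  ]
```

View pics/s2.png

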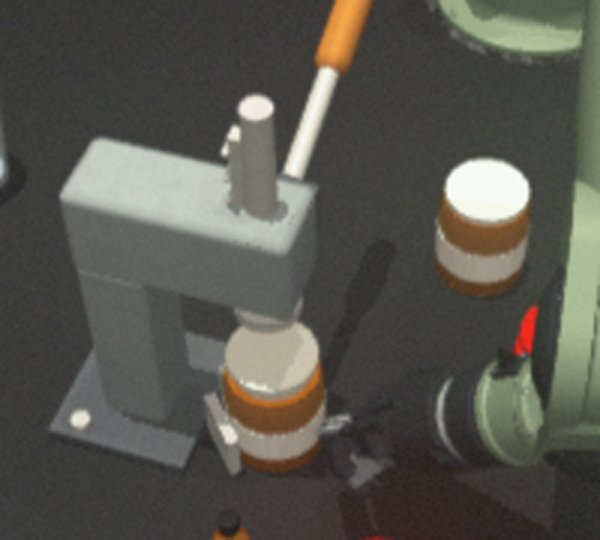

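```bash
cat > g2.py <<'E'
from h import *
u=np.array([0,-1.])
p=get_state()["position"]
move_l([p[0]+.006,p[1]+.02,.03],.1)
move_l([NEST[0],NEST[1]+.075,.03],.1,rot=tilt(45,u,1))
for k in range(2):
  print(move_l([NEST[0],NEST[1]+.02,.03],.025,until_force=12+4*k))
  s=get_state();print(s["position"],s["contact_force"],s["clock"])
f=snap("scene")
for k,z in(("lid_top",.1106),("jar",0),("nest",0)):
  for t in tip_of("scene",k)[:3]: print(k,np.round(t["centre"]),round(t["score"],2),atz(f,t["centre"],z).round(4))
E
python3 g2.py
```

```text
True
[ 0.62450455 -0.03129051  0.0296143 ] [0.57907976 2.73557292 1.54454099] 22.1167
True
[ 0.62466049 -0.03123749  0.0292412 ] [-0.02300725  2.74737206  1.4167494 ] 22.4667
lid_top [344. 346.] 0.72 [0.7986 0.0536 0.1106]
lid_top [309. 267.] 0.71 [ 0.6322 -0.0803  0.1106]
jar [342. 371.] 0.64 [0.8003 0.0522 0.    ]
jar [310. 294.] 0.62 [ 0.6325 -0.0804  0.    ]
jar [405. 288.] 0.55 [0.5429 0.1377 0.    ]
nest [312. 290.] 0.74 [ 0.6204 -0.0807  0.    ]
nest [308. 267.] 0.47 [ 0.555  -0.1128  0.    ]
nest [298. 337.] 0.45 [ 0.7533 -0.0695  0.    ]
```

```bash
cat >> h.py <<'E'
GX,GY,PX=.4378,-.0795,.5800
from scipy.optimize import brentq
def ztop(a):
    b=.32-a; return max(.233+(PX-(GX+e))*np.tan(b)+.014/np.cos(b) for e in(-.011,.011))
def ang(z): return brentq(lambda a:ztop(a)-z,-.4,1.2)
def stroke(v,F=22):
    h=move_l([GX,GY,ztop(.55)],v,until_force=F); 
    s=get_state();print("mid",h,s["position"].round(4),s["contact_force"].round(1),"a=",round(ang(s["position"][2]),3),round(s["clock"],2))
    if not h:
        h=move_l([GX,GY,ztop(.73)],.025,until_force=12)
        s=get_state();print("low",h,s["position"].round(4),s["contact_force"].round(1),"a=",round(ang(s["position"][2]),3),round(s["clock"],2))
    move_l([GX,GY,.303],.12)
E
cat > l1.py <<'E'
from h import *
move_l([.655,.04,.05],.15); move_l([.672,.09,.15],.15)
dn=R.from_matrix(np.array([[0,1,0],[1,0,0],[0,0,-1.]])).as_rotvec()
movep([.48,.10,.42],dn)
movep([GX,GY,.36],dn)
s=get_state();print(s["position"],s["contact_force"],s["clock"],s["q"])
f=snap("wrist");save(f,"w3.png")
g=tip_of("wrist","handle_grip");print([(t["centre"],t["score"],atz(f,t["centre"],.278).round(4)) for t in g[:2]])
E
python3 l1.py
```

```text
[ 0.43829658 -0.07910891  0.36018347] [0.58297191 0.10603859 0.77856918] 26.7583 [-3.45032374e-01  7.07327378e-02 -1.86335780e-01  1.31358581e+00
  6.49582802e-04 -3.45006090e-01]
[([315.8, 245.6], 0.77, array([ 0.4384, -0.0787,  0.278 ]))]
```

View pics/w3.png

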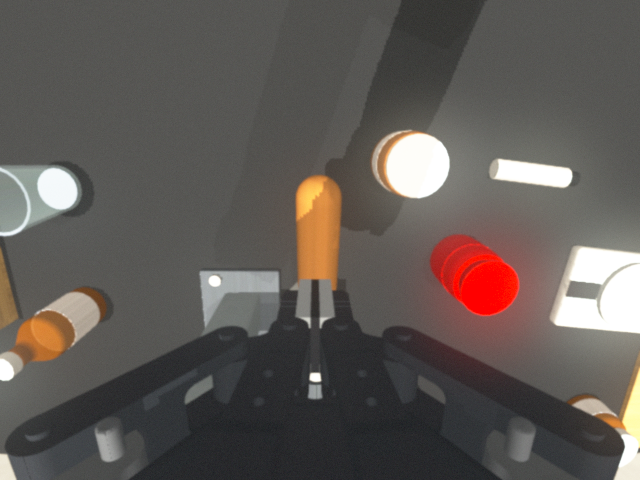

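Fingers (column 316) sit over the brown grip (column 318, rows 175–280+), which runs straight in tool y. First stroke.

```bash
cat > l2.py <<'E'
from h import *
move_l([GX,GY,.31],.15)
stroke(.07)
print(get_state()["contact_force"],get_state()["clock"])
f=snap("scene");save(f,"s3.png");cv2.imwrite("pics/s3.png",cv2.resize(f["img"][150:330,240:420],None,fx=3,fy=3,interpolation=2)[:,:,::-1])
E
python3 l2.py
```

```text
mid False [ 0.4367 -0.0797  0.2166] [-3.7 -0.9  7.1] a= 0.551 28.82
low True [ 0.4406 -0.0798  0.1941] [-1.5  1.5  8.7] a= 0.711 29.78
[ 0.83321986 -0.45328621 -0.35091332] 30.8417
```

View pics/s3.png

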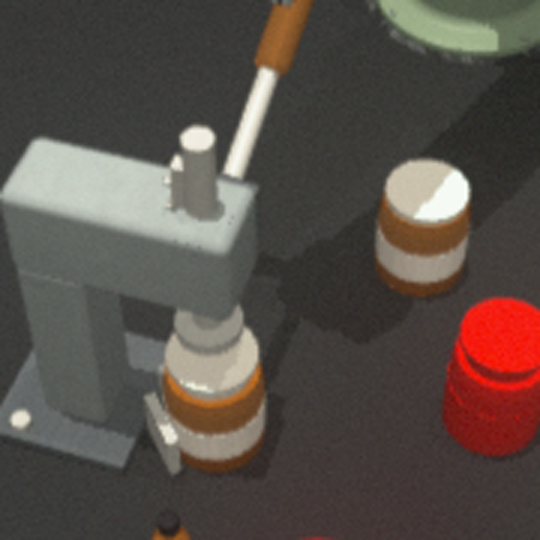

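```bash
cat > l3.py <<'E'
from h import *
stroke(.045,20)
s=get_state();print(s["contact_force"],s["clock"])
f=snap("scene");cv2.imwrite("pics/s4.png",cv2.resize(f["img"][150:330,240:420],None,fx=3,fy=3,interpolation=2)[:,:,::-1])
print([(t["centre"],t["score"]) for t in tip_of("scene","ram")[:2]])
E
python3 l3.py
```

```text
mid False [ 0.4367 -0.0796  0.2166] [-4.9  0.3  7.6] a= 0.55 32.96
low True [ 0.4407 -0.0797  0.1941] [-1.7  0.9  9. ] a= 0.711 33.92
[-0.28885626  0.49247133 -0.20105462] 34.9833
[([313.8, 263.8], 0.9), ([312.1, 293.2], 0.67)]
```

View pics/s4.png

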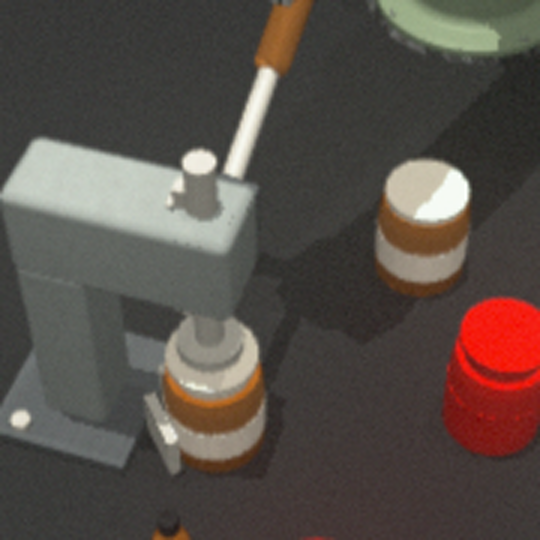

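```bash
sed -i 's/s4/s5/; s/stroke(.045,20)/stroke(.04,20)/' l3.py; python3 l3.py
```

```text
mid False [ 0.4355 -0.0796  0.2165] [-9.1 -0.7 12.2] a= 0.551 37.39
low True [ 0.4363 -0.0797  0.2089] [-6.6  1.7 22.4] a= 0.607 37.94
[ 0.93153009 -0.44627448 -0.13232752] 38.8833
[([310.5, 268.5], 0.77)]
```

View pics/s5.png

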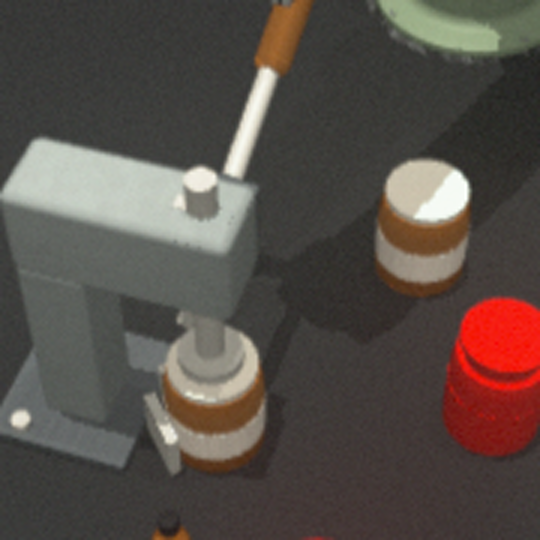

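```bash
cat > v.py <<'E'
from h import *
move_l([GX,GY,.40],.15)
f=snap("scene");i=f["img"][:,:,::-1]
print([(t["centre"],t["score"],atz(f,t["centre"],.28)) for t in tip_of("scene","handle_grip")[:1]], [(t["centre"],t["score"],atz(f,t["centre"],.098)) for t in tip_of("scene","lid_top")[:4]],get_state()["clock"])
s4=cv2.imread("pics/s4.png")
a=cv2.resize(s4[300:480,140:290],(375,450),interpolation=2)
x,y=240+140/3,150+100
b=cv2.resize(i[250:310,287:337],(375,450),interpolation=2)
cv2.imwrite("pics/v.png",np.hstack([a,b]))
E
python3 v.py
```

```text
[([332.1, 157.6], 0.85, array([ 0.44203747, -0.08369914,  0.28      ]))] [([344.5, 347.1], 0.75, array([0.79326287, 0.05334043, 0.098     ])), ([310.1, 270.2], 0.61, array([ 0.63021731, -0.07782142,  0.098     ])), ([406.5, 260.3], 0.56, array([0.53482509, 0.12849965, 0.098     ]))] 39.9333
```

View pics/v.png

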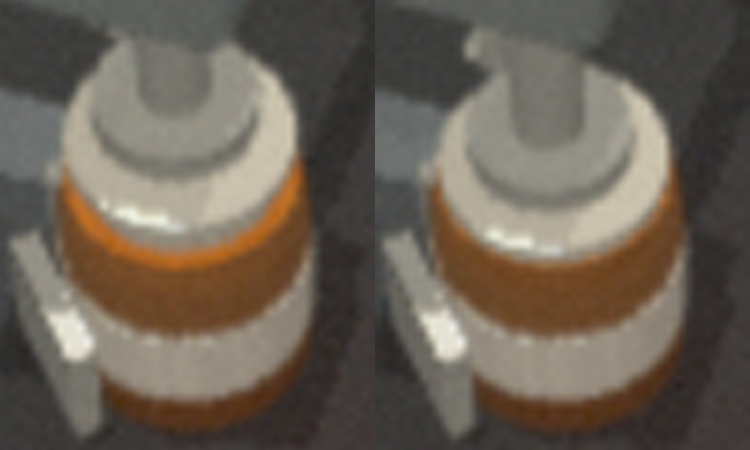

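The bright orange gap under the lid (left, around row 250) is gone after the third stroke (right), and the jar hasn't moved. Handing in.

```bash
python3 -c "
from h import *
sleep(.3);sign_off();print(get_state()['clock'])"
```

```text
the job is handed in; nothing more can be done
the job is handed in; nothing more can be done
```

I slid the amber jar with the proud lid into the V stop and pumped the lever until the lid was home, then handed the job in at about 40 s on the robot's clock.

- **Jar:** I pushed it low on its side with closed fingers. Two last pushes straight along the stop, at 12 N and 16 N, ended at the same place, so I took it as home. After the last stroke the pictures show it unmoved.
- **Press:** Strokes 1 and 2 reached the bottom stop at a lever angle of about 0.71. Stroke 3 turned solid at about 0.61 with about 23 N on the grip. I let the lever up there and stopped.
- **Last checks:** The final scene picture shows the orange gap under the lid gone. The detected grip position matches the lever back up, and the robot is clear of everything.
- **Uncertain:** I did not measure the final lid height in numbers. The networks' positions for the jar and nest scattered by 5 to 10 mm, so "home" rests on the solid contact and the picture. I saw no other objects moved, but I did not measure their positions again.

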